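Secure a wafer box in its transport case

TASK

Get the open transport case ready to travel: hold the orange release button of the sliding retainer down and slide the retainer along its rail until its sprung plate presses the round blue wafer box firmly, but gently, against the backstop, then let the button up so that the retainer locks and keeps the box clamped; after that swing the lid over and press it shut until it snaps past its catch. Leave the things standing around where they are.

Things in the scene. Friction and masses are not known exactly. Their poses are not given: they have to be found in the camera images.
- case: Open transport case, fixed: grey tray 170 mm deep (its x) by 250 mm long (its y), walls 24 mm high. Origin: centre of the underside, z up, front at -x. Rail along y at case x = -62 mm. At the +y end an adjustable backstop plate, top at z = 25 mm: its face lies anywhere from case y = +86 to +106 mm and is not reported, so feel the box come up against it. It does not give way.
- shipper: Round blue wafer box lying flat on the case's 4 mm floor, loose, about 0.08 kg: disc of 108 mm diameter, 15 mm thick, with three small lugs standing out 4 mm. Origin at the underside; the disc's centre is at (+3, +2) mm in its own frame. It starts clear of the retainer's plate, between plate and backstop, and slides easily ahead of the plate.
- retainer (a joint): Retainer travel along the rail in m: 0 at the case's -y end (start), grows towards case +y, at most 0.088. Carriage centre: case x = -62, y = -88 mm + this. A 5 mm rack locks it (1 mm play) unless the button is down; on letting up it may drop back up to 5 mm into a notch, so press the plate in 8 to 12 mm of its travel before letting go. Friction under 1 N.
- release (a joint): Travel of the release button in m: 0 up (locked), 0.007 fully down; the rack is free from 0.0048. Spring: 4 N at the start, 9 N fully down. It springs up by itself as the fingers lift; if it should stay half down (2 to 5 mm), the pawl stands on a tooth: press again, slide on 2 mm and let up.
- button_top (a point): Centre of the top face of the orange release button (26 mm in case x, 36 mm in case y) on the carriage; z = 42 mm up, 35 mm down. 22 mm from it on either side in y an aluminium cheek rises to z = 50 mm, so closed fingertips standing on the button in this 44 mm well can push the carriage either way along the rail; the well is open towards case +x and -x.
- pad: Sprung pressure plate on the retainer's crossbar, 112 mm wide, z = 8 to 26 mm, that meets the wafer box. Its rubber face is 20 mm ahead (case +y) of this origin, which lies at case x = -62 mm, z = 0, at the carriage's centre while the plate is out, and moves back with the plate. It has 14 mm of travel: gives from 2.4 N, 10.8 N at its end, then rigid.
- lid (a joint): Lid angle in rad: 0 shut, 1.65 fully open (upright at the back). Starts at 1.45 to 1.65, may drift fully open. Rests open above 1.2; below 1.1 it sinks slowly by itself and rests on the catch at about 0.06. Pressed past 0.03 (about 7 N at the edge) it snaps to 0 and stays. White shell 172 deep, 252 long, 34 mm high, hinge along case y at x = +85, z = 24 mm.
- lid_edge (a point): Middle of the lid's free edge on its outer face, 172 mm from the hinge along the lid, 34 mm outward. Topmost when open; when shut at case x = -87, z = 58 mm (the lid's flat top). A black catch tongue, 24 mm wide, stands 7 mm beyond it. Push the outer face from behind to swing it over; a dark patch inside the edge on the outer face marks where to press.
- objective_can: Small white can with a grey lid, 39 mm diameter, 50 mm high, bystander; origin under its centre.
- marker: Marker pen with a red cap, 132 mm long, 15 mm thick, lying on the bench to the left of the case, bystander; origin under its middle.
- timer: Small flat timer, 58 x 62 x 22 mm, bystander; origin under its centre.
There are look-alikes about, which are no part of the job. Of the things like the shipper, leave any that is brown; of the rest the larger one is meant.

How it is judged:
By the outcome, as a careful person would: the job done as asked, in the order asked, and still so for the second after the job is handed in, with the robot touching nothing.
It also fails if it takes over 64 s, if anything falls off the work surface, if the arm or the gripper's body presses on something with over 40 N, if the wrist force passes 120 N, or if a joint passes its speed limit or range.

ROBOT

A 6-joint arm with a two-finger parallel gripper is mounted at the origin on a cart in front of the work surface, level with it; the furniture and walls round the work are solid. World frame = base frame: x ahead of the robot, y to its left, z up, the work surface at z = 0. Lengths are in m, angles in rad, forces in N, time in s.
With the tool pointing down it reaches from about 0.35 to 0.975 m from the base axis. Payload 4.9 kg.
Tool frame: the origin (TCP) lies between the finger pads; the fingertips stand 19 mm ahead of it and the grasp point (between the pads) is the TCP; z points along the fingers, y is the direction in which the jaws open and shut (so a half turn about z gives the same grasp; the last joint's range is limited). The gripper opens to 85 mm and grips with 20 to 120 N. Pads are 22 mm wide; open, the fingers measure 114 mm over their backs; the gripper's body (76 mm by 85 mm) begins 54 mm behind the grasp point. The pads swing forward as they close: fully open they stand 13 mm farther back than shut.
Start: joints at [1.02, 0.053, 1.613, -0, 1.476, -0.119], TCP at [0.262, 0.568, 0.23] pointing down, gripper open.
Joint ranges: [-3.01, 3.01], [-1.01, 2.22], [0.06, 2.58], [-1.02, 4.17], [0.09, 2.62], [-3.14, 3.14]. Speed limits (rad/s): [2.57, 2.57, 3.14, 3.14, 3.14, 3.14].

INTERFACE

Orientations are given as a unit quaternion [w, x, y, z].
In Python, from plant import state, grab_frame, calibration, job_done gives the robot as it stands. The module is installed in compiled form; this text tells all that it offers.
- The arm moves only by the tool servo_tool, never from a script. Its argument "deltas" is a list that holds one entry, the list of rows, each a list of 5 numbers: the finger opening in mm, from 0 to 85.4, then the shift along the world's x, y, z in mm, then the turn about the world's z in units of 6 degrees (1.0 is 6 degrees). A call has 1 to 5 rows; each row is the pose to reach, as a shift and turn from the pose commanded when the call began; what a row does not reach only later rows make up. A row lasts 1/8 s, in which the tool goes at most 62.5 mm and 10.7 degrees, less where a joint would pass 70% of its speed; a pose out of reach is approached as far as the arm can. A call with a gripper value outside its range is refused whole. The fingers move at their own pace and stop on an object; the grip force is fixed at half the most. Time passes only in rows, so rows that repeat a pose let the fingers close. It gives the time, the measured TCP pose, the force and the opening at its end, in the units of the state.
- state(): the state, without advancing time (a new reading comes with each control period).
- grab_frame(name): name is "scene" or "side" or "wrist"; returns the picture (384x512x3 uint8, red, green, blue); there is no depth.
- calibration(name): a dict with "intrinsics" (3x3 intrinsics, pixels), "world_from_camera" (4x4, takes a point from camera to world coordinates). Camera axes: x right, y down, z forward; pixel columns grow to the right and rows downward; lengths in m; the calibration is good to about 2 mm. A picture is of the moment at which its call begins: read the wrist's pose just before it. calibration takes no time and is no camera call; for the wrist camera it gives the pose at the moment of the call.
- job_done(): hands the job in, once; it reports no verdict.
The state is a dict: "time": time; "joint_pos": joint angles; "joint_vel": joint speeds; "joint_efforts": joint torques, N m; "tool_pos": TCP position; "tool_rot": TCP orientation; "contact_force": force on the tool from outside, world axes, zero at the start; "ft_torque": the same for the moment, N m; "gripper_width": opening from 0.0 (shut) to 1.0 (fully open).
Only numpy, scipy, OpenCV 4.12 (cv2) and the standard library are available. Lean on these libraries where they do the work, as an engineer would, in place of code of your own. Each camera call takes 0.05 s, during which the arm holds its last target.

## Working session

There is one attempt and no reset: what is moved stays moved. The work goes in short steps, Python scripts to look and compute and a tool call to move; the robot and the scene stay as the last step left them, time stands still between calls to the robot, and variables do not carry over. Pictures are saved under pics/ and viewed, and the job is handed in when it is done.

Besides the shell and the picture viewer there is one more tool, called as name(argument=value, ...), one argument or row to a line, values as JSON. servo_tool: Moves the arm, as the interface text tells. Its arguments: {"type":"object","properties":{"deltas":{"type":"array","items":{"type":"array","items":{"type":"array","items":{"type":"number"}}}}},"required":["deltas"]}

```bash
mkdir -p pics; cat > h.py <<'E'
import numpy as np, cv2
from plant import state, grab_frame, calibration, job_done
def snap(n,f):
    c=calibration(n); im=grab_frame(n); cv2.imwrite('pics/'+f,cv2.cvtColor(im,cv2.COLOR_RGB2BGR))
    return im,np.array(c['intrinsics']),np.array(c['world_from_camera'])
def ray(K,T,u,v):
    d=T[:3,:3]@np.linalg.solve(K,[u,v,1.]); return T[:3,3],d
def onz(K,T,u,v,z):
    o,d=ray(K,T,u,v); return o+d*(z-o[2])/d[2]
def proj(K,T,p):
    q=np.linalg.inv(T)@np.append(p,1); q=K@q[:3]; return q[:2]/q[2]
E
python3 - <<'E'
from h import *
for n in ['scene','side','wrist']:
    im,K,T=snap(n,n+'0.png'); print(n,K.round(1).tolist(),T.round(3).tolist()); np.savez('pics/'+n+'0.npz',im=im,K=K,T=T)
s=state(); print(s['time'],s['tool_pos'],s['tool_rot'],s['contact_force'],s['gripper_width'])
E
```

```text
scene [[355.1, 0.0, 256.3], [0.0, 355.1, 180.6], [0.0, 0.0, 1.0]] [[0.519, -0.359, 0.776, -0.173], [-0.854, -0.245, 0.458, -0.297], [0.026, -0.901, -0.434, 0.468], [0.0, 0.0, 0.0, 1.0]]
side [[385.4, 0.0, 257.2], [0.0, 385.4, 193.8], [0.0, 0.0, 1.0]] [[0.158, -0.863, 0.48, 0.065], [-0.987, -0.141, 0.072, 0.019], [0.006, -0.486, -0.874, 0.947], [0.0, 0.0, 0.0, 1.0]]
wrist [[303.0, 0.0, 257.6], [0.0, 303.0, 194.4], [0.0, 0.0, 1.0]] [[0.418, 0.873, 0.25, 0.199], [0.908, -0.401, -0.117, 0.597], [-0.002, 0.276, -0.961, 0.372], [0.0, 0.0, 0.0, 1.0]]
0.15 [0.26133673 0.56722525 0.2289584 ] [-2.57827151e-04  2.14246949e-01  9.76779219e-01 -7.32278767e-04] [-0.02248063  0.17421139 -0.26945304] 0.9992927323090124
```

View pics/scene0.png

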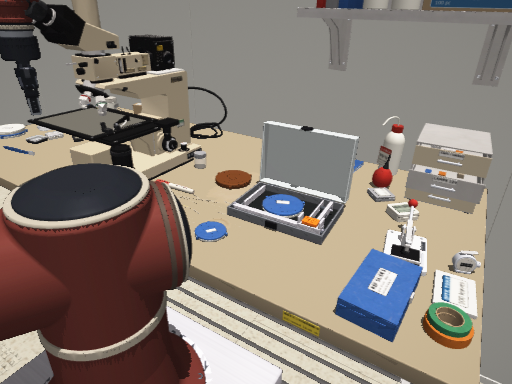

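View pics/side0.png

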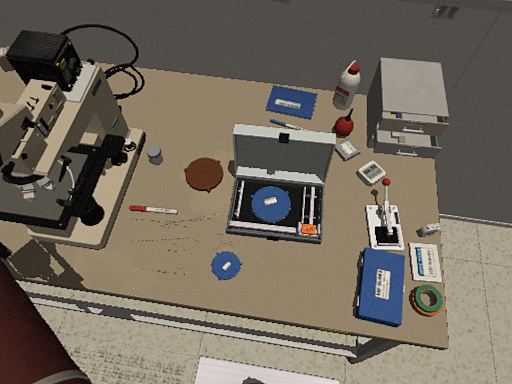

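View pics/wrist0.png

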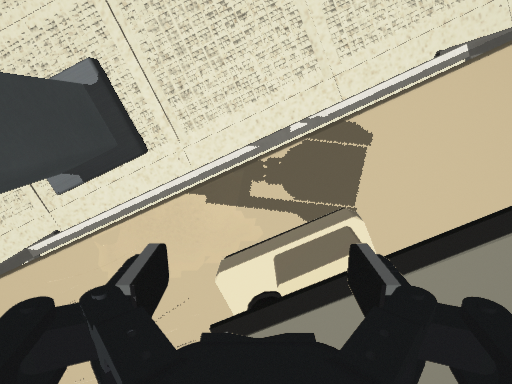

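```bash
python3 - <<'E'
from h import *
d=np.load('pics/side0.npz'); im,K,T=d['im'],d['K'],d['T']
c=im[110:250,215:345]; cv2.imwrite('pics/c1.png',cv2.cvtColor(cv2.resize(c,None,fx=5,fy=5,interpolation=cv2.INTER_CUBIC)[:600,:],cv2.COLOR_RGB2BGR))
c=im[100:240,220:345]
d2=np.load('pics/scene0.npz'); s=d2['im'][110:245,220:365]
cv2.imwrite('pics/c2.png',cv2.cvtColor(cv2.resize(s,None,fx=4,fy=4,interpolation=cv2.INTER_CUBIC),cv2.COLOR_RGB2BGR))
hsv=cv2.cvtColor(im,cv2.COLOR_RGB2HSV)
m=cv2.inRange(hsv,(5,150,130),(20,255,255)); n,l,st,ce=cv2.connectedComponentsWithStats(m)
for i in range(1,n):
    if st[i,4]>15: print('or',st[i],ce[i],onz(K,T,*ce[i],.042))
m=cv2.inRange(hsv,(105,120,60),(125,255,255)); n,l,st,ce=cv2.connectedComponentsWithStats(m)
for i in range(1,n):
    if st[i,4]>50: print('bl',st[i],ce[i],onz(K,T,*ce[i],.019))
for nm,p in dict(mic1=(145,130),mic2=(108,245),mics=(103,235)).items(): print(nm,onz(K,T,*p,0.),onz(K,T,*p,.2))
E
```

```text
or [302 224  14  11 124] [308.33064516 228.48387097] [ 0.48356841 -0.05218053  0.042     ]
or [414 302  29  13  70] [428.28571429 310.1       ] [ 0.32342014 -0.34483657  0.042     ]
bl [266  86  51  34 917] [292.17775354 100.81025082] [0.92777545 0.03867629 0.019     ]
bl [ 250  186   41   38 1016] [270.59940945 203.2519685 ] [0.552271   0.05440192 0.019     ]
bl [ 358  248   46   77 2423] [381.5018572  286.39537763] [ 0.36955826 -0.24447369  0.019     ]
bl [212 252  29  28 544] [225.28125    265.04963235] [0.36160663 0.14146084 0.019     ]
mic1 [0.75264326 0.47437063 0.        ] [0.60750186 0.37810352 0.2       ]
mic2 [0.37196526 0.45696808 0.        ] [0.307215   0.36437603 0.2       ]
mics [0.3968464  0.47968737 0.        ] [0.32684177 0.38229748 0.2       ]
```

View pics/c1.png

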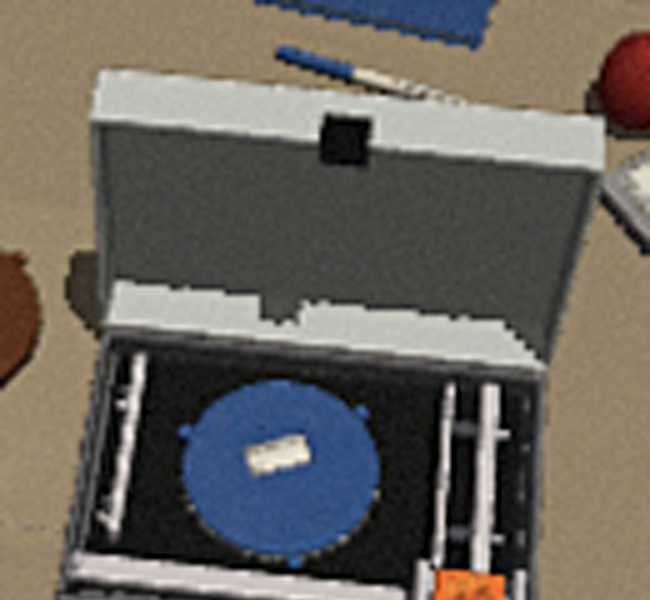

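View pics/c2.png

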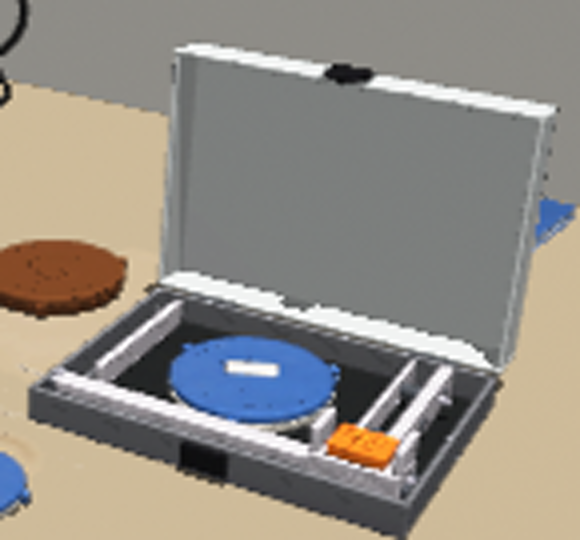

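```bash
python3 - <<'E'
from h import *
d=np.load('pics/side0.npz'); im=d['im']
c=im[172:247,222:332]; cv2.imwrite('pics/c3.png',cv2.cvtColor(cv2.resize(c,None,fx=7,fy=7,interpolation=cv2.INTER_CUBIC),cv2.COLOR_RGB2BGR))
E
```

```text
(no output)
```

View pics/c3.png

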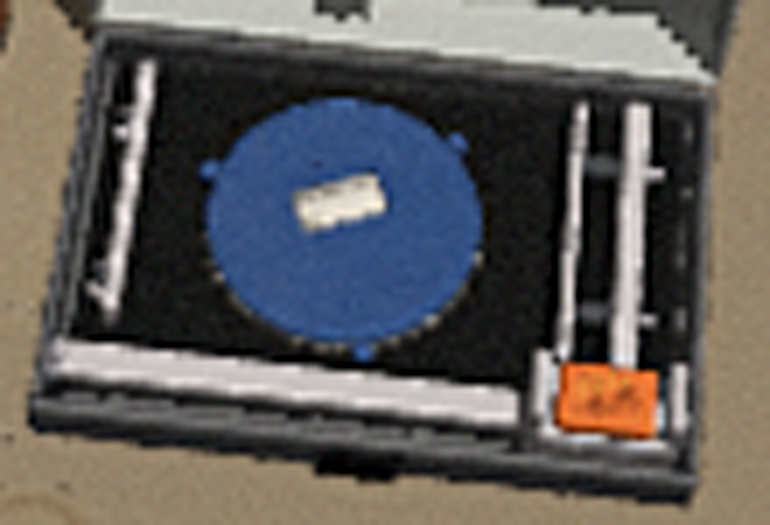

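```bash
python3 - <<'E'
from h import *
d=np.load('pics/side0.npz'); im,K,T=d['im'],d['K'],d['T']
g=lambda x,y,z: onz(K,T,222+x/7-.5+.07,172+y/7-.5+.07,z)
P=dict(FLt=(38,393,.024),FRt=(692,470,.024),FLb=(30,428,0),FRb=(692,500,0),BR=(712,90,.024),BL=(98,35,.024),btn=(608,402,.042),bs_top=(147,62,.025),bs_bot=(108,315,.025),padtop=(584,102,.026),padbot=(565,355,.026))
R={k:g(*v) for k,v in P.items()}
for k,v in R.items(): print(k,v.round(4))
for a,b in [('FLt','FRt'),('FLb','FRb'),('BR','FRt'),('BL','FLt'),('bs_top','bs_bot'),('padtop','padbot'),('BL','BR')]:
    w=R[a]-R[b]; print(a,b,np.linalg.norm(w[:2]).round(4),np.degrees(np.arctan2(w[1],w[0])).round(2))
E
```

```text
FLt [0.4599 0.1564 0.024 ]
FRt [ 0.4683 -0.0871  0.024 ]
FLb [0.4555 0.1601 0.    ]
FRb [ 0.4666 -0.0908  0.    ]
BR [ 0.6317 -0.082   0.024 ]
BL [0.6175 0.1633 0.024 ]
btn [ 0.4822 -0.0526  0.042 ]
bs_top [0.6077 0.1415 0.025 ]
bs_bot [0.4954 0.1364 0.025 ]
padtop [ 0.6168 -0.0323  0.026 ]
padbot [ 0.5061 -0.0361  0.026 ]
FLt FRt 0.2436 91.96
FLb FRb 0.2512 92.55
BR FRt 0.1636 1.76
BL FLt 0.1578 2.51
bs_top bs_bot 0.1125 2.62
padtop padbot 0.1108 1.96
BL BR 0.2458 93.31
```

servo_tool(
  deltas=[
    [[85,0,-20,20,0],[85,0,-70,40,0],[40,0,-130,60,0],[0,5,-190,70,0],[0,10,-250,70,0]],
  ],
)

```text
time: 0.78
tool_pos: [0.2715, 0.3161, 0.3009]
tool_rot: [0.001, 0.214, 0.977, 0.001]
contact_force: [0.5, -0.7, 0.8]
gripper_width: 0.371
```

servo_tool(
  deltas=[
    [[0,10,-50,0,0.9],[0,20,-100,0,1.8],[0,60,-150,0,2.7],[0,105,-200,0,3.6],[0,145,-250,-20,4.5]],
  ],
)

```text
time: 1.4
tool_pos: [0.4118, 0.0737, 0.2842]
tool_rot: [0.002, -0.021, 1.0, 0.0]
contact_force: [0.9, 1.1, -0.4]
gripper_width: -0.003
```

servo_tool(
  deltas=[
    [[0,20,-40,-30,0],[0,40,-80,-60,0],[0,66,-120,-90,0],[0,66,-120,-120,0],[0,66,-120,-120,0]],
  ],
)

```text
time: 2.02
tool_pos: [0.474, -0.0443, 0.1595]
tool_rot: [-0.003, -0.019, 1.0, 0.001]
contact_force: [-1.1, 0.5, -0.7]
gripper_width: -0.003
```

```bash
python3 - <<'E'
from h import *
s=state(); print(s['time'],s['tool_pos'],s['contact_force'])
for n in ['wrist','side']:
    im,K,T=snap(n,n+'1.png'); np.savez('pics/'+n+'1.npz',im=im,K=K,T=T)
    hsv=cv2.cvtColor(im,cv2.COLOR_RGB2HSV)
    m=cv2.inRange(hsv,(5,150,130),(20,255,255)); k,l,st,ce=cv2.connectedComponentsWithStats(m)
    for i in range(1,k):
        if st[i,4]>40: print('or',n,st[i],ce[i],onz(K,T,*ce[i],.042))
    print(n,'tip proj',proj(K,T,np.array(s['tool_pos'])-[0,0,.019]))
E
```

```text
2.025 [ 0.47396885 -0.04432721  0.1595188 ] [-1.06481444  0.50355285 -0.68506652]
or wrist [ 227  185   40   28 1039] [246.49566891 198.74975938] [ 0.48343296 -0.05367538  0.042     ]
or wrist [ 472  284   40   72 2052] [495.09015595 321.50194932] [0.6036706  0.20242399 0.042     ]
wrist tip proj [257.36195105 231.92080573]
or side [414 302  29  14  76] [427.78947368 310.32894737] [ 0.32270888 -0.3436758   0.042     ]
side tip proj [309.72126736 214.48631842]
```

View pics/wrist1.png

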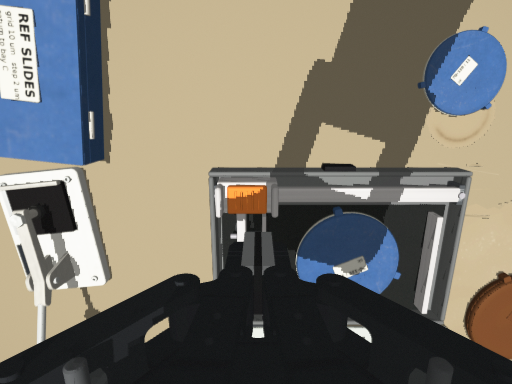

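View pics/side1.png

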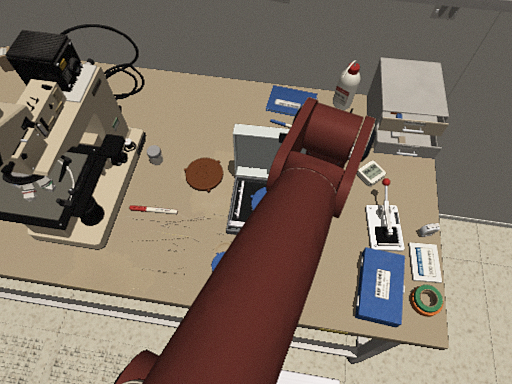

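servo_tool(
  deltas=[
    [[0,0,-1,-30,0],[0,0,-1,-60,0],[0,0,-1,-78,0],[0,0,-1,-78,0],[0,0,-1,-78,0]],
  ],
)

```text
time: 2.75
tool_pos: [0.4773, -0.0455, 0.0865]
tool_rot: [0.001, -0.02, 1.0, -0.0]
contact_force: [0.8, -0.1, 1.0]
gripper_width: -0.002
```

```bash
python3 - <<'E'
from h import *
s=state(); print(s['time'],s['tool_pos'],s['contact_force'])
im,K,T=snap('wrist','wrist2.png')
im2,K2,T2=snap('scene','scene2.png')
a=cv2.resize(im[160:300,190:310],None,fx=4,fy=4,interpolation=cv2.INTER_CUBIC)
cv2.imwrite('pics/w2c.png',cv2.cvtColor(a,cv2.COLOR_RGB2BGR))
print(proj(K,T,np.array(s['tool_pos'])-[0,0,.019]))
E
```

```text
2.75 [ 0.4772723  -0.04554811  0.08645525] [ 0.75729339 -0.05867893  1.00608982]
[257.4733809  231.67115513]
```

View pics/w2c.png

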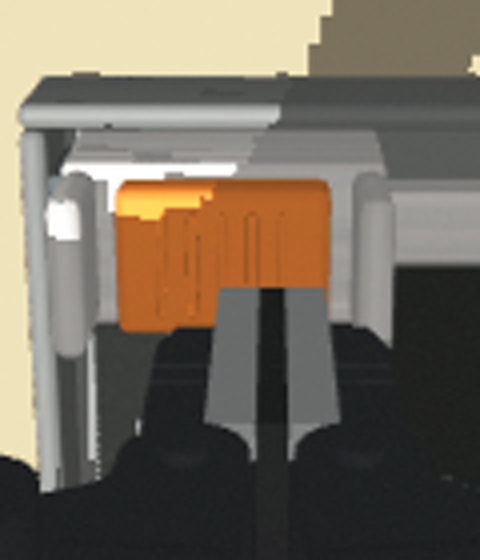

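View pics/scene2.png

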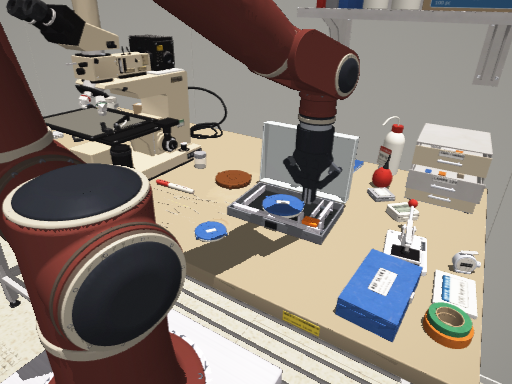

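servo_tool(
  deltas=[
    [[0,6,-7.5,0,0],[0,6,-7.5,-10,0],[0,6,-7.5,-20,0],[0,6,-7.5,-20,0]],
  ],
)

```text
time: 3.35
tool_pos: [0.4808, -0.0526, 0.063]
tool_rot: [-0.002, -0.02, 1.0, 0.001]
contact_force: [0.3, 1.0, 0.7]
gripper_width: 0.002
```

```bash
python3 - <<'E'
from h import *
s=state(); print(s['time'],s['tool_pos'],s['contact_force'])
im,K,T=snap('wrist','wrist3.png')
a=cv2.resize(im[160:300,190:310],None,fx=4,fy=4,interpolation=cv2.INTER_CUBIC)
cv2.imwrite('pics/w3c.png',cv2.cvtColor(a,cv2.COLOR_RGB2BGR))
E
```

```text
3.35 [ 0.48078047 -0.0525927   0.06298219] [0.32448353 0.95112065 0.67766068]
```

View pics/w3c.png

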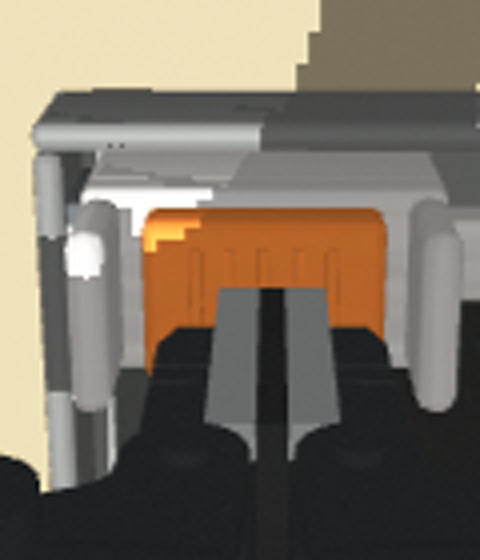

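servo_tool(
  deltas=[
    [[0,2,0,-2,0],[0,2,0,-4,0],[0,2,0,-6,0],[0,2,0,-7,0]],
  ],
)

```text
time: 3.9
tool_pos: [0.4841, -0.0529, 0.0577]
tool_rot: [-0.0, -0.02, 1.0, 0.0]
contact_force: [-0.1, 0.3, 0.1]
gripper_width: -0.002
```

servo_tool(
  deltas=[
    [[0,0,0,-1,0],[0,0,0,-2,0],[0,0,0,-3,0],[0,0,0,-3,0]],
  ],
)

```text
time: 4.4
tool_pos: [0.4841, -0.0529, 0.0547]
tool_rot: [-0.0, -0.02, 1.0, 0.0]
contact_force: [-0.2, -0.3, 0.2]
gripper_width: -0.002
```

servo_tool(
  deltas=[
    [[0,0,0,-1,0],[0,0,0,-2,0],[0,0,0,-3,0],[0,0,0,-3,0]],
  ],
)

```text
time: 4.9
tool_pos: [0.484, -0.0529, 0.0517]
tool_rot: [-0.0, -0.02, 1.0, 0.0]
contact_force: [-0.1, 0.3, 0.4]
gripper_width: 0.001
```

```bash
python3 - <<'E'
from h import *
s=state(); print(s['time'],s['tool_pos'],s['contact_force'])
im,K,T=snap('wrist','wrist4.png')
a=cv2.resize(im[160:300,190:310],None,fx=4,fy=4,interpolation=cv2.INTER_CUBIC)
cv2.imwrite('pics/w4c.png',cv2.cvtColor(a,cv2.COLOR_RGB2BGR))
im2,K2,T2=snap('scene','scene4.png')
a=cv2.resize(im2[150:250,240:360],None,fx=5,fy=5,interpolation=cv2.INTER_CUBIC)
cv2.imwrite('pics/s4c.png',cv2.cvtColor(a,cv2.COLOR_RGB2BGR))
E
```

```text
4.9 [ 0.48404229 -0.05292314  0.05166255] [-0.10849919  0.3447133   0.37045691]
```

View pics/w4c.png

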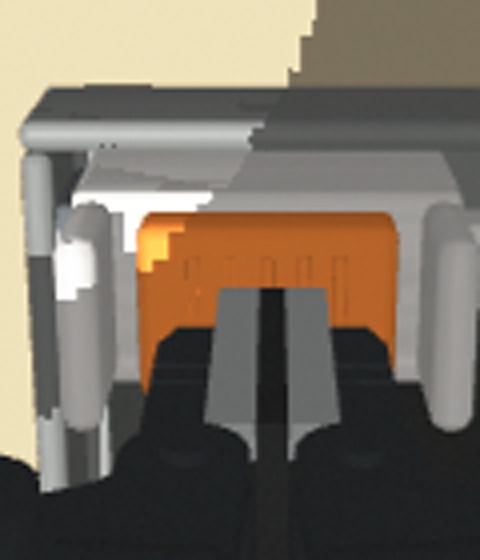

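View pics/s4c.png

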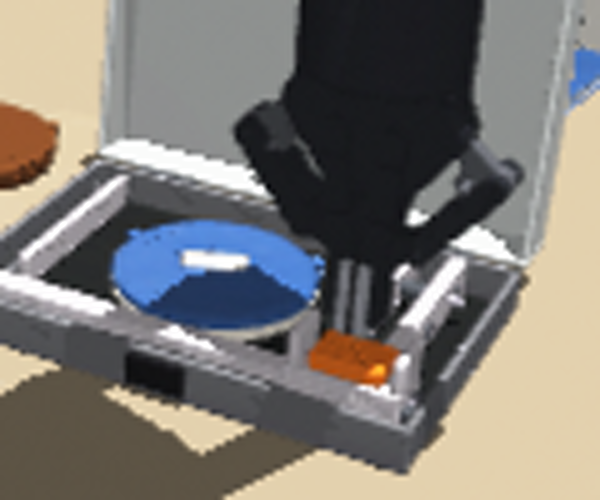

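```bash
python3 - <<'E'
from h import *
c=calibration('wrist');K,T=np.array(c['intrinsics']),np.array(c['world_from_camera'])
p=np.array(state()['tool_pos'])
for dx in (-.011,0):
  for dz in (-.025,-.019,-.012,-.006,0,.01):
    q=proj(K,T,p+[dx,0,dz]); print(dx,dz,(q-[190,160])*4)
for dy in(-.01,.01): print((proj(K,T,p+[-.011,dy,-.019])-[190,160])*4)
b=np.array([.4834,-.053,0])
for z in(.042,.035):
  for dx in(-.013,.013): print('btn',z,dx,[(proj(K,T,b+[dx,dy,z])-[190,160])*4 for dy in(-.018,.018)])
E
```

```text
-0.011 -0.025 [272.68989921 201.58782143]
-0.011 -0.019 [272.73883239 215.38804117]
-0.011 -0.012 [272.80023629 232.70527105]
-0.011 -0.006 [272.85699031 248.7111339 ]
-0.011 0 [272.91800122 265.91753579]
-0.011 0.01 [273.03053343 297.65405816]
0 -0.025 [269.71249463 271.3238249 ]
0 -0.019 [269.66249993 287.18235629]
0 -0.012 [269.59984336 307.05728378]
0 -0.006 [269.54200995 325.40228614]
0 0 [269.47992252 345.09668197]
0 0.01 [269.36563201 381.35011175]
[202.30541285 212.72067375]
[343.08789428 218.05221391]
btn 0.042 -0.013 [array([138.89511902, 214.18651745]), array([407.29189643, 224.34208298])]
btn 0.042 0.013 [array([137.0406419 , 389.60303091]), array([394.116662  , 398.94665783])]
btn 0.035 -0.013 [array([144.1644977 , 197.29254544]), array([401.88599983, 207.08164052])]
btn 0.035 0.013 [array([142.16654668, 366.69542633]), array([389.4323911 , 375.73105011])]
```

```bash
python3 - <<'E'
from h import *
c=calibration('scene');K2,T2=np.array(c['intrinsics']),np.array(c['world_from_camera'])
c=calibration('wrist');K,T=np.array(c['intrinsics']),np.array(c['world_from_camera'])
for (a,b) in [((217,288),(347,328)),((328,288),(330,328)),((272,288),(338,325))]:
  o1,d1=ray(K,T,190+a[0]/4,160+a[1]/4); o2,d2=ray(K2,T2,240+b[0]/5,150+b[1]/5)
  A=np.stack([d1,-d2],1); t=np.linalg.lstsq(A,o2-o1,rcond=None)[0]; print(o1+d1*t[0],o2+d2*t[1])
print(proj(K2,T2,np.array([.484,-.053,.0327])),proj(K2,T2,np.array([.473,-.053,.0327])),proj(K2,T2,np.array([.473,-.053,.06])),'pix of seen tip',240+338/5,150+325/5)
a=cv2.imread('pics/scene4.png')[180:240,285:345]
cv2.imwrite('pics/s4d.png',cv2.resize(a,None,fx=9,fy=9,interpolation=cv2.INTER_NEAREST))
E
```

```text
[ 0.47272781 -0.05968074  0.06048965] [ 0.47083723 -0.0561874   0.05957218]
[ 0.47493843 -0.04595339  0.05401243] [ 0.47521559 -0.04654132  0.05409016]
[ 0.47302584 -0.053072    0.05916806] [ 0.47215025 -0.051345    0.05882594]
[309.37232296 222.78799468] [307.40838401 224.9851302 ] [308.48686273 214.59621499] pix of seen tip 307.6 215.0
```

View pics/s4d.png

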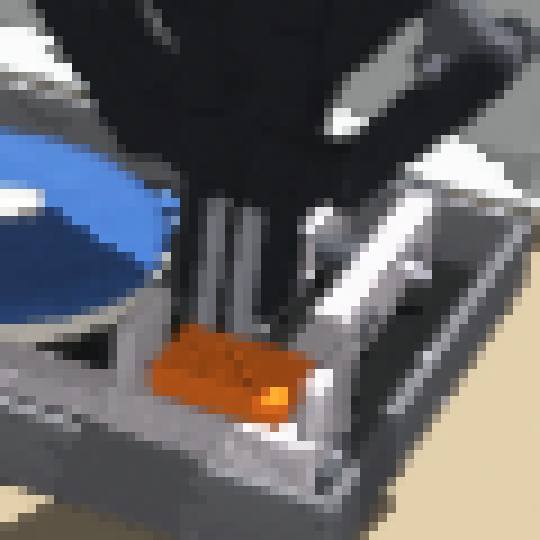

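servo_tool(
  deltas=[
    [[0,0,0,-2,0],[0,0,0,-4,0],[0,0,0,-5,0]],
  ],
)

```text
time: 5.38
tool_pos: [0.484, -0.0529, 0.0465]
tool_rot: [-0.0, -0.02, 1.0, 0.0]
contact_force: [0.4, 0.3, 0.2]
gripper_width: 0.0
```

servo_tool(
  deltas=[
    [[0,0,0,-2,0],[0,0,0,-4,0],[0,0,0,-5,0]],
  ],
)

```text
time: 5.75
tool_pos: [0.484, -0.0529, 0.0416]
tool_rot: [-0.0, -0.02, 1.0, 0.0]
contact_force: [-0.9, 0.2, -0.6]
gripper_width: 0.001
```

```bash
python3 - <<'E'
from h import *
im,K,T=snap('wrist','wrist5.png')
a=cv2.resize(im[160:300,190:310],None,fx=4,fy=4,interpolation=cv2.INTER_CUBIC)
im2,K2,T2=snap('scene','scene5.png')
b=cv2.resize(im2[180:240,275:345],None,fx=8,fy=8,interpolation=cv2.INTER_NEAREST)
cv2.imwrite('pics/w5c.png',cv2.cvtColor(a,cv2.COLOR_RGB2BGR))
cv2.imwrite('pics/s5c.png',cv2.cvtColor(b,cv2.COLOR_RGB2BGR))
E
```

```text
(no output)
```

View pics/w5c.png

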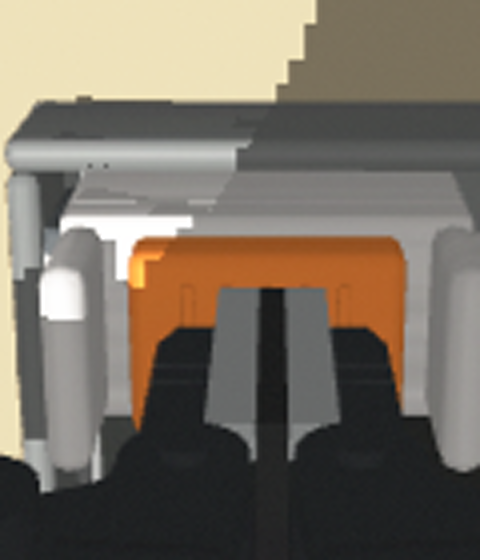

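View pics/s5c.png

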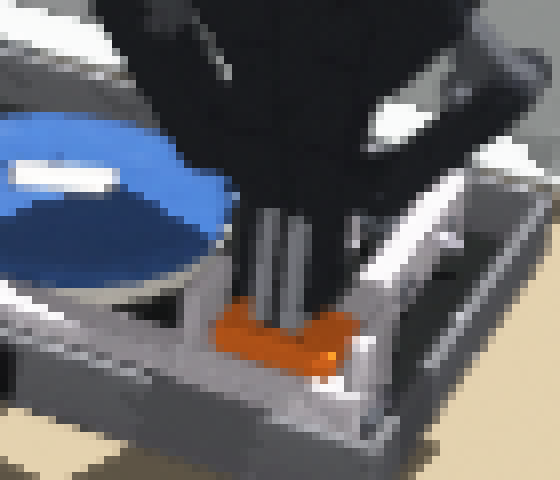

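servo_tool(
  deltas=[
    [[0,0,0,-2,0],[0,0,0,-4,0],[0,0,0,-5,0]],
  ],
)

```text
time: 6.22
tool_pos: [0.4845, -0.053, 0.0374]
tool_rot: [0.0, -0.02, 1.0, -0.0]
contact_force: [-2.6, 1.0, 6.1]
gripper_width: 0.002
```

servo_tool(
  deltas=[
    [[0,0,0,-2,0],[0,0,0,-3,0],[0,0,0,-3,0]],
  ],
)

```text
time: 6.6
tool_pos: [0.4845, -0.053, 0.0347]
tool_rot: [0.0, -0.02, 1.0, -0.0]
contact_force: [-3.1, 0.6, 7.7]
gripper_width: -0.003
```

servo_tool(
  deltas=[
    [[0,0,0,-1,0],[0,0,0,-1.5,0],[0,0,0,-1.5,0]],
  ],
)

```text
time: 6.98
tool_pos: [0.4846, -0.0531, 0.0336]
tool_rot: [0.0, -0.02, 1.0, -0.0]
contact_force: [-3.7, 0.9, 10.2]
gripper_width: -0.003
```

servo_tool(
  deltas=[
    [[0,-0.2,6,0,0],[0,-0.5,12,0,0],[0,-0.8,18,0,0],[0,-1,24,0,0],[0,-1.3,30,0,0]],
  ],
)

```text
time: 7.6
tool_pos: [0.4834, -0.0233, 0.0336]
tool_rot: [0.0, -0.02, 1.0, -0.001]
contact_force: [-4.1, -0.1, 8.6]
gripper_width: 0.002
```

servo_tool(
  deltas=[
    [[0,-0.2,4,0,0],[0,-0.3,8,0,0],[0,-0.5,12,0,0],[0,-0.7,16,0,0],[0,-0.8,20,0,0]],
  ],
)

```text
time: 8.22
tool_pos: [0.4827, -0.0033, 0.0336]
tool_rot: [0.0, -0.02, 1.0, -0.001]
contact_force: [-4.3, -0.0, 9.0]
gripper_width: 0.003
```

```bash
python3 - <<'E'
from h import *
im,K,T=snap('wrist','wrist6.png')
im2,K2,T2=snap('side','side6.png')
b=cv2.resize(im2[172:247,222:332],None,fx=6,fy=6,interpolation=cv2.INTER_CUBIC)
cv2.imwrite('pics/s6c.png',cv2.cvtColor(b,cv2.COLOR_RGB2BGR))
print(state()['tool_pos'])
E
```

```text
[ 0.48262084 -0.00293754  0.03358131]
```

View pics/wrist6.png

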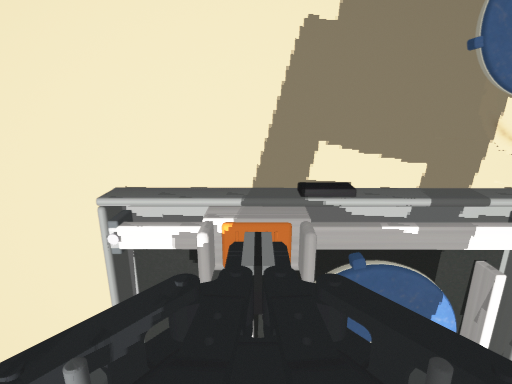

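View pics/s6c.png

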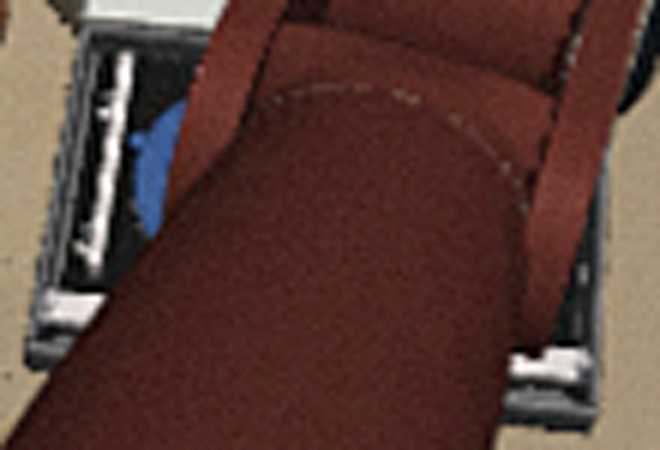

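servo_tool(
  deltas=[
    [[0,0,1,0,0],[0,-0.1,2,0,0],[0,-0.1,3,0,0],[0,-0.2,4,0,0],[0,-0.2,4,0,0]],
  ],
)

```text
time: 8.95
tool_pos: [0.4825, 0.0003, 0.0336]
tool_rot: [0.0, -0.02, 1.0, -0.001]
contact_force: [-3.3, -2.2, 9.7]
gripper_width: -0.0
```

servo_tool(
  deltas=[
    [[0,0,1,0,0],[0,-0.1,2,0,0],[0,-0.1,3,0,0],[0,-0.1,3,0,0]],
  ],
)

```text
time: 9.45
tool_pos: [0.4824, 0.0029, 0.0336]
tool_rot: [0.0, -0.02, 1.0, -0.001]
contact_force: [-3.4, -3.7, 8.1]
gripper_width: -0.0
```

servo_tool(
  deltas=[
    [[0,0,1,0,0],[0,-0.1,2,0,0],[0,-0.1,3,0,0],[0,-0.1,3,0,0]],
  ],
)

```text
time: 9.95
tool_pos: [0.4829, 0.0056, 0.0339]
tool_rot: [0.001, -0.02, 1.0, -0.002]
contact_force: [-1.8, -5.2, 8.0]
gripper_width: 0.003
```

servo_tool(
  deltas=[
    [[0,0,1,0,0],[0,-0.1,2,0,0],[0,-0.1,3,0,0],[0,-0.1,3,0,0]],
  ],
)

```text
time: 10.45
tool_pos: [0.4836, 0.0085, 0.0343]
tool_rot: [0.002, -0.02, 1.0, -0.002]
contact_force: [-1.5, -4.6, 8.2]
gripper_width: 0.0
```

```bash
python3 - <<'E'
from h import *
print(state()['tool_pos'])
im,K,T=snap('wrist','wrist7.png')
a=cv2.resize(im[180:330,190:330],None,fx=4,fy=4,interpolation=cv2.INTER_CUBIC)
cv2.imwrite('pics/w7c.png',cv2.cvtColor(a,cv2.COLOR_RGB2BGR))
E
```

```text
[0.48356287 0.00851691 0.03428901]
```

View pics/w7c.png

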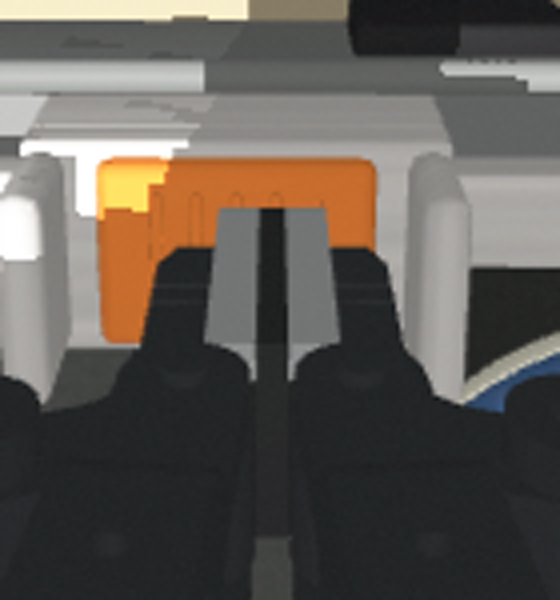

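View pics/wrist7.png

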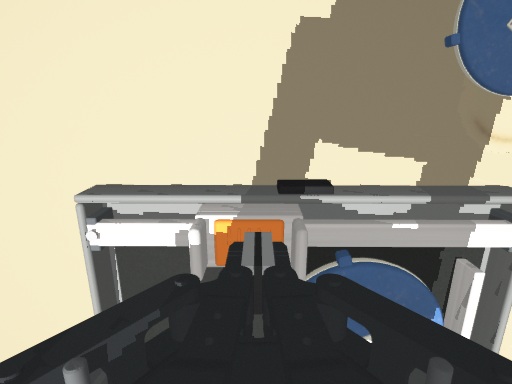

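servo_tool(
  deltas=[
    [[0,0,1,-1,0],[0,0,2,-1,0],[0,0,3,-1,0],[0,0,3,-1,0]],
  ],
)

```text
time: 11.0
tool_pos: [0.4838, 0.0114, 0.0335]
tool_rot: [0.002, -0.02, 1.0, -0.002]
contact_force: [-0.5, -5.5, 9.0]
gripper_width: -0.002
```

servo_tool(
  deltas=[
    [[0,0,1,0,0],[0,0,2,0,0],[0,0,3,0,0],[0,0,3,0,0]],
  ],
)

```text
time: 11.5
tool_pos: [0.484, 0.0143, 0.0336]
tool_rot: [0.002, -0.02, 1.0, -0.002]
contact_force: [-0.3, -5.9, 8.6]
gripper_width: -0.0
```

```bash
python3 - <<'E'
from h import *
print(state()['tool_pos'])
im,K,T=snap('wrist','wrist8.png')
a=cv2.resize(im[180:330,190:330],None,fx=4,fy=4,interpolation=cv2.INTER_CUBIC)
cv2.imwrite('pics/w8c.png',cv2.cvtColor(a,cv2.COLOR_RGB2BGR))
E
```

```text
[0.4839832  0.01426479 0.03360391]
```

View pics/w8c.png

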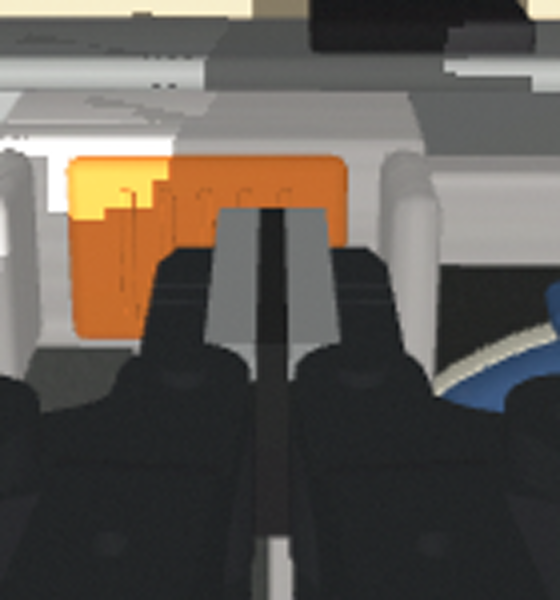

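servo_tool(
  deltas=[
    [[0,0,1,0,0],[0,0,2,0,0],[0,0,3,0,0],[0,0,3,0,0]],
  ],
)

```text
time: 12.05
tool_pos: [0.4839, 0.0169, 0.0336]
tool_rot: [0.002, -0.02, 1.0, -0.003]
contact_force: [-0.7, -7.2, 9.1]
gripper_width: 0.0
```

servo_tool(
  deltas=[
    [[0,0,1,0,0],[0,0,2,0,0],[0,0,2,0,0]],
  ],
)

```text
time: 12.42
tool_pos: [0.4838, 0.0186, 0.0336]
tool_rot: [0.002, -0.02, 1.0, -0.003]
contact_force: [-1.7, -7.8, 10.0]
gripper_width: 0.002
```

```bash
python3 - <<'E'
from h import *
s=state();print(s['tool_pos'],s['contact_force'])
im,K,T=snap('wrist','wrist9.png')
a=cv2.resize(im[180:330,190:330],None,fx=4,fy=4,interpolation=cv2.INTER_CUBIC)
cv2.imwrite('pics/w9c.png',cv2.cvtColor(a,cv2.COLOR_RGB2BGR))
for f in ['wrist6','wrist7','wrist8','wrist9']:
    im=cv2.cvtColor(cv2.imread(f'pics/{f}.png'),cv2.COLOR_BGR2HSV)
    m=cv2.inRange(im,(5,150,130),(22,255,255))[:, 190:310]
    c=np.where(m[215:230].sum(0)>255*8)[0]; print(f,c.min()+190,c.max()+190, onz(K,T,(c.min()+c.max())/2+190,225,.035)[1]-s['tool_pos'][1])
E
```

```text
[0.48382026 0.01860626 0.03359357] [-1.72269044 -7.76785724  9.99054646]Traceback (most recent call last):
  File "<stdin>", line 9, in <module>
    return umr_minimum(a, axis, None, out, keepdims, initial, where)
ValueError: zero-size array to reduction operation minimum which has no identity
```

View pics/w9c.png

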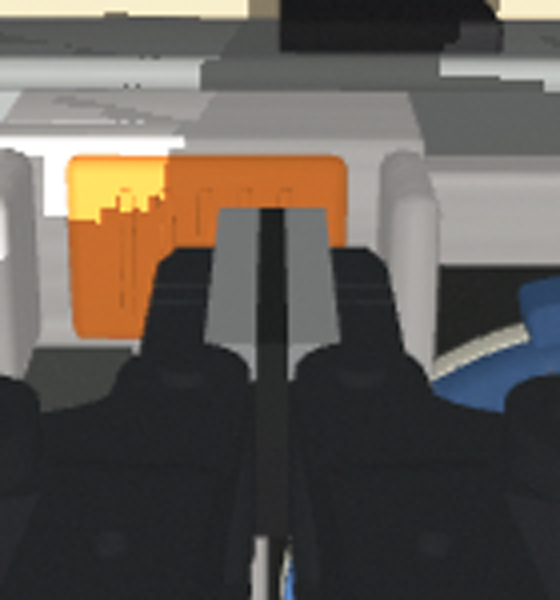

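```bash
python3 - <<'E'
from h import *
c=calibration('wrist');K,T=np.array(c['intrinsics']),np.array(c['world_from_camera'])
t=state()['tool_pos']
p=onz(K,T,190+207.5/4,180+157/4,.036); print(p-t, onz(K,T,190+68/4,180+157/4,.036)-onz(K,T,190+347/4,180+157/4,.036),p)
p=onz(K,T,190+238/4,180+157/4,.036); print('w7',p-t)
im=cv2.imread('pics/wrist6.png');a=cv2.resize(im[180:330,190:330],None,fx=4,fy=4,interpolation=cv2.INTER_CUBIC)
h=cv2.cvtColor(a,cv2.COLOR_BGR2HSV);m=cv2.inRange(h,(4,130,100),(25,255,255))
print(cv2.boundingRect(m))
E
```

```text
[-0.01548307 -0.00830465  0.00244606] [ 0.00149092 -0.0345343   0.        ] [0.46831045 0.01033984 0.036     ]
w7 [-0.01564602 -0.00453004  0.00244606]
(128, 169, 280, 181)
```

servo_tool(
  deltas=[
    [[0,0,1,0,0],[0,0,1,0,0],[0,0,1,0,0]],
  ],
)

```text
time: 12.85
tool_pos: [0.4838, 0.0195, 0.0336]
tool_rot: [0.002, -0.02, 1.0, -0.003]
contact_force: [-1.7, -9.4, 10.0]
gripper_width: -0.0
```

servo_tool(
  deltas=[
    [[0,0,0,2,0],[0,0,0,4,0],[0,0,0,6,0],[0,0,0,8,0],[0,0,0,9,0]],
  ],
)

```text
time: 13.48
tool_pos: [0.4828, 0.0204, 0.0408]
tool_rot: [0.002, -0.02, 1.0, -0.002]
contact_force: [1.5, -5.4, -1.7]
gripper_width: -0.003
```

```bash
python3 - <<'E'
from h import *
s=state();print(s['tool_pos'],s['contact_force'])
im,K,T=snap('wrist','wrist10.png')
a=cv2.resize(im[180:330,190:330],None,fx=4,fy=4,interpolation=cv2.INTER_CUBIC)
cv2.imwrite('pics/w10c.png',cv2.cvtColor(a,cv2.COLOR_RGB2BGR))
E
```

```text
[0.48275845 0.02036689 0.04082708] [ 1.47670054 -5.3894828  -1.65815228]
```

View pics/w10c.png

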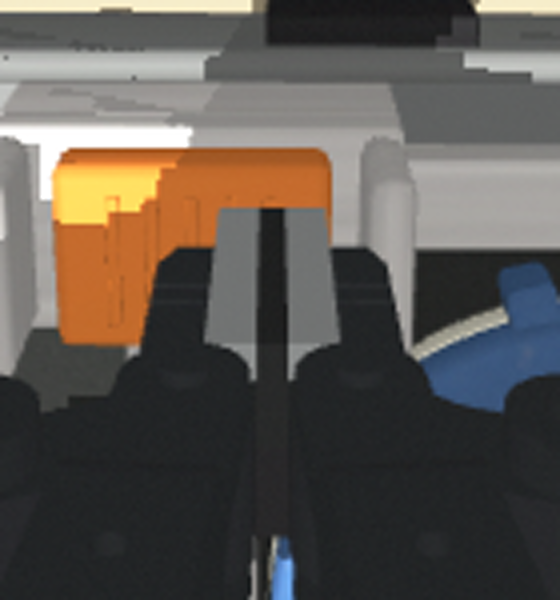

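servo_tool(
  deltas=[
    [[0,0,-1,0,0],[0,0,-2,0,0],[0,0,-4,0,0],[0,0,-6,2,0],[0,0,-7,4,0]],
  ],
)

```text
time: 14.15
tool_pos: [0.4807, 0.0152, 0.0437]
tool_rot: [-0.001, -0.02, 1.0, 0.0]
contact_force: [0.1, -0.4, -0.4]
gripper_width: 0.0
```

```bash
python3 - <<'E'
from h import *
s=state();print(s['tool_pos'],s['contact_force'])
im,K,T=snap('wrist','wrist11.png')
a=cv2.resize(im[180:330,190:330],None,fx=4,fy=4,interpolation=cv2.INTER_CUBIC)
cv2.imwrite('pics/w11c.png',cv2.cvtColor(a,cv2.COLOR_RGB2BGR))
E
```

```text
[0.48065412 0.01517177 0.0437168 ] [ 0.1030341  -0.36020889 -0.42697055]
```

View pics/w11c.png

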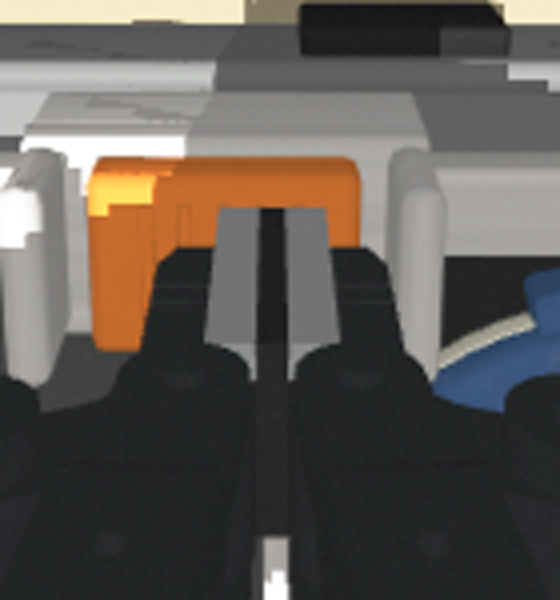

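servo_tool(
  deltas=[
    [[0,0,0,15,0],[0,0,0,65,0],[0,0,0,120,0],[0,-20,60,180,0],[0,-50,120,240,0]],
  ],
)

```text
time: 14.82
tool_pos: [0.4474, 0.1008, 0.2523]
tool_rot: [0.001, -0.019, 1.0, 0.0]
contact_force: [-0.0, 1.6, -0.4]
gripper_width: -0.001
```

servo_tool(
  deltas=[
    [[0,-10,40,20,0],[0,-10,80,20,0],[0,-10,80,20,0]],
  ],
)

```text
time: 15.2
tool_pos: [0.4373, 0.1819, 0.2707]
tool_rot: [0.001, -0.022, 1.0, 0.0]
contact_force: [-0.6, 0.4, -0.6]
gripper_width: 0.002
```

```bash
python3 - <<'E'
from h import *
s=state();print(s['time'],s['tool_pos'],s['contact_force'])
for n in ['side','scene','wrist']:
    im,K,T=snap(n,n+'12.png'); np.savez(f'pics/{n}12.npz',im=im,K=K,T=T)
im=cv2.imread('pics/side12.png');cv2.imwrite('pics/s12c.png',cv2.resize(im[115:247,215:345],None,fx=4.5,fy=4.5,interpolation=cv2.INTER_CUBIC))
im=cv2.imread('pics/scene12.png');cv2.imwrite('pics/s12d.png',cv2.resize(im[110:245,220:365],None,fx=4,fy=4,interpolation=cv2.INTER_CUBIC))
E
```

```text
15.2 [0.43729353 0.18194888 0.27071719] [-0.5977484   0.35717974 -0.60269685]
```

View pics/s12c.png

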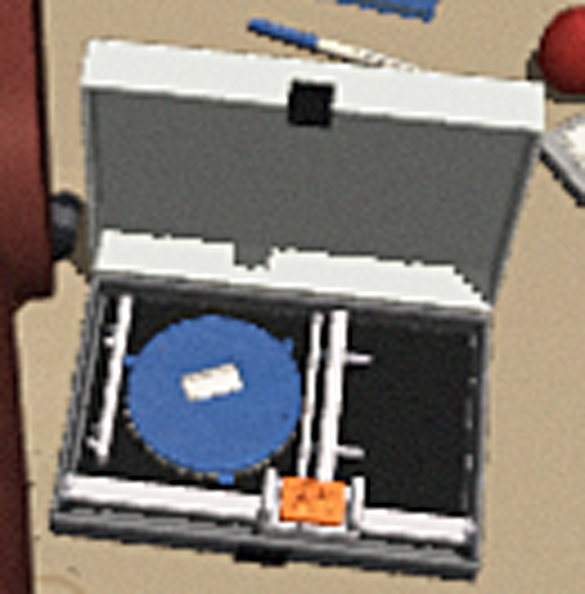

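View pics/s12d.png

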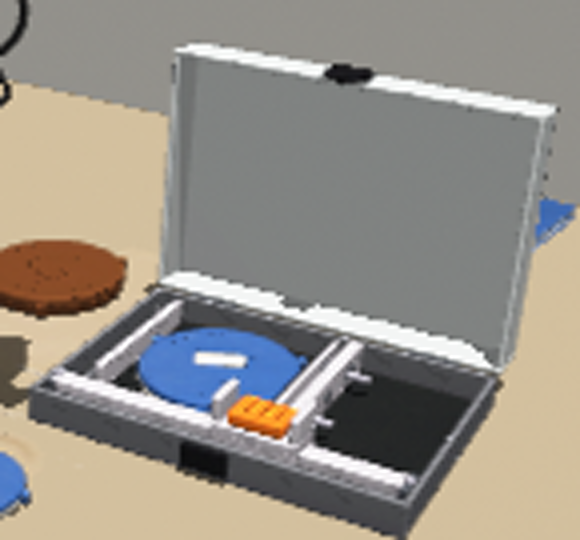

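View pics/wrist12.png

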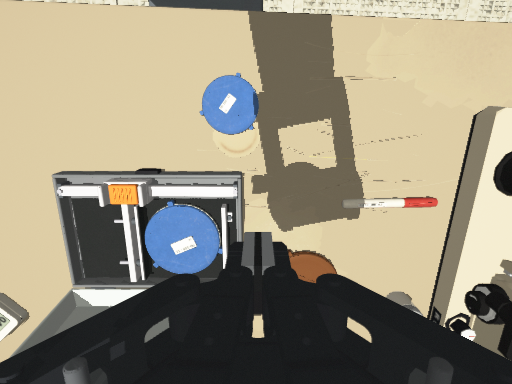

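```bash
python3 - <<'E'
from h import *
from itertools import combinations
R={}
for n,b in [('side',(270,205,305,245)),('scene',(270,205,300,225)),('wrist',(95,180,150,205))]:
    d=np.load(f'pics/{n}12.npz');im,K,T=d['im'],d['K'],d['T']
    m=cv2.inRange(cv2.cvtColor(im,cv2.COLOR_RGB2HSV),(4,130,100),(25,255,255)); k=np.zeros_like(m);k[b[1]:b[3],b[0]:b[2]]=m[b[1]:b[3],b[0]:b[2]]
    M=cv2.moments(k,True);c=(M['m10']/M['m00'],M['m01']/M['m00']);R[n]=(K,T,c);print(n,M['m00'],c,[onz(K,T,*c,z).round(4).tolist() for z in(.035,.042)])
for a,b in combinations(R,2):
    o1,d1=ray(*R[a][:2],*R[a][2]);o2,d2=ray(*R[b][:2],*R[b][2]);t=np.linalg.lstsq(np.stack([d1,-d2],1),o2-o1,rcond=None)[0];print(a,b,(o1+d1*t[0]).round(4),(o2+d2*t[1]).round(4))
# lid top corners
d=np.load('pics/side12.npz');K,T=d['K'],d['T']
for q in [(90,40),(543,88),(85,85),(540,130),(320,65)]:
    print(q,onz(K,T,215+q[0]/4.5,115+q[1]/4.5,.196).round(4))
E
```

```text
side 136.0 (284.00735294117646, 225.97058823529412) [[0.4838, 0.0101, 0.035], [0.4805, 0.0102, 0.042]]
scene 124.0 (284.9193548387097, 213.6290322580645) [[0.4855, 0.0105, 0.035], [0.4749, 0.0056, 0.042]]
wrist 591.0 (122.95093062605753, 193.81387478849408) [[0.4833, 0.0068, 0.035], [0.4812, 0.01, 0.042]]
side scene [0.4832 0.0101 0.0361] [0.4836 0.0096 0.0363]
side wrist [0.4806 0.0102 0.0418] [0.4812 0.01   0.042 ]
scene wrist [0.4818 0.0088 0.0374] [0.4824 0.0082 0.0379]
(90, 40) [0.665  0.1661 0.196 ]
(543, 88) [ 0.6724 -0.0825  0.196 ]
(85, 85) [0.634 0.163 0.196]
(540, 130) [ 0.6439 -0.0826  0.196 ]
(320, 65) [0.6683 0.0389 0.196 ]
```

servo_tool(
  deltas=[
    [[0,40,-20,10,0],[0,90,-40,15,0],[0,145,-65,15,0],[0,200,-90,15,0],[0,250,-110,15,0]],
  ],
)

```text
time: 15.98
tool_pos: [0.6893, 0.067, 0.2839]
tool_rot: [-0.0, -0.018, 1.0, -0.0]
contact_force: [-0.6, 0.7, 1.3]
gripper_width: 0.001
```

servo_tool(
  deltas=[
    [[0,40,-20,0,0],[0,60,-25,0,0],[0,60,-25,0,0],[0,60,-25,0,0]],
  ],
)

```text
time: 16.48
tool_pos: [0.7471, 0.0444, 0.2842]
tool_rot: [-0.0, -0.019, 1.0, 0.0]
contact_force: [0.2, -0.0, 1.1]
gripper_width: 0.001
```

```bash
python3 - <<'E'
from h import *
s=state();print(s['time'],s['tool_pos'],s['contact_force'],s['joint_pos'])
im,K,T=snap('wrist','wrist13.png')
im,K,T=snap('scene','scene13.png')
E
```

```text
16.475 [0.74707635 0.04437809 0.28416844] [ 0.20352371 -0.04778844  1.12585436] [-4.00054290e-02  3.16165822e-01  1.22599274e+00  7.73787128e-05
  1.60037664e+00 -1.64930366e+00]
```

View pics/wrist13.png

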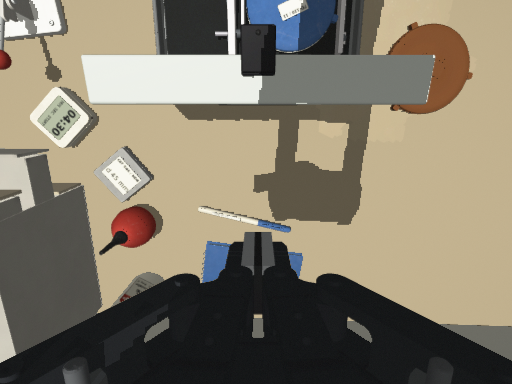

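View pics/scene13.png

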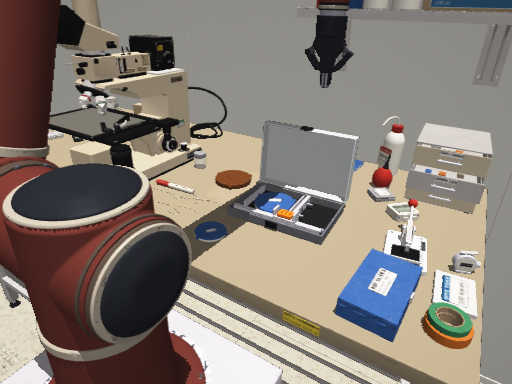

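servo_tool(
  deltas=[
    [[0,0,0,-40,0],[0,0,0,-80,0],[0,0,0,-116,0],[0,-15,0,-116,0],[0,-35,-2,-116,0]],
  ],
)

```text
time: 17.2
tool_pos: [0.7114, 0.0436, 0.1676]
tool_rot: [-0.001, -0.02, 1.0, 0.0]
contact_force: [0.6, 0.9, 0.2]
gripper_width: 0.002
```

servo_tool(
  deltas=[
    [[0,-10,0,0,0],[0,-20,-1,0,0],[0,-30,-1,0,0],[0,-40,-2,0,0],[0,-50,-2,0,0]],
  ],
)

```text
time: 17.82
tool_pos: [0.6629, 0.0409, 0.1691]
tool_rot: [0.001, -0.02, 1.0, -0.0]
contact_force: [2.2, -0.3, 1.0]
gripper_width: 0.0
```

servo_tool(
  deltas=[
    [[0,-10,0,0,0],[0,-20,-1,0,0],[0,-30,-1,0,0],[0,-40,-2,0,0],[0,-50,-2,0,0]],
  ],
)

```text
time: 18.45
tool_pos: [0.6116, 0.039, 0.1677]
tool_rot: [-0.001, -0.02, 1.0, -0.0]
contact_force: [1.2, 0.1, -0.2]
gripper_width: 0.001
```

servo_tool(
  deltas=[
    [[0,-10,0,0,0],[0,-20,-1,0,0],[0,-30,-1,0,0],[0,-40,-2,0,0],[0,-40,-2,0,0]],
  ],
)

```text
time: 19.08
tool_pos: [0.572, 0.037, 0.1682]
tool_rot: [-0.0, -0.02, 1.0, -0.0]
contact_force: [0.1, -0.8, -0.3]
gripper_width: 0.002
```

```bash
python3 - <<'E'
from h import *
s=state();print(s['time'],s['tool_pos'],s['contact_force'])
im,K,T=snap('wrist','wrist14.png')
im,K,T=snap('scene','scene14.png')
E
```

```text
19.075 [0.57195952 0.03703159 0.16823847] [ 0.0996117  -0.81276514 -0.31292544]
```

View pics/wrist14.png

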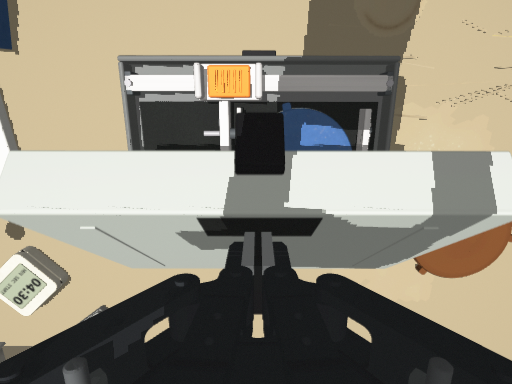

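View pics/scene14.png

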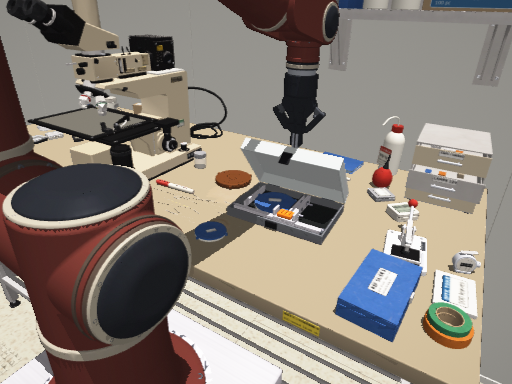

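servo_tool(
  deltas=[
    [[0,-10,0,0,0],[0,-20,-1,0,0],[0,-25,-1,0,0],[0,-25,-1,5,0],[0,-25,-1,30,0]],
  ],
)

```text
time: 19.8
tool_pos: [0.5466, 0.0361, 0.197]
tool_rot: [-0.002, -0.02, 1.0, 0.0]
contact_force: [-0.2, -0.3, 0.8]
gripper_width: 0.001
```

servo_tool(
  deltas=[
    [[0,0,0,30,0],[0,-20,0,50,0],[0,-50,-2,50,0],[0,-80,-4,50,0],[0,-80,-4,50,0]],
  ],
)

```text
time: 20.42
tool_pos: [0.4671, 0.032, 0.2489]
tool_rot: [0.001, -0.02, 1.0, -0.0]
contact_force: [0.4, -0.9, 0.5]
gripper_width: -0.002
```

```bash
python3 - <<'E'
from h import *
s=state();print(s['time'],s['tool_pos'],s['contact_force'])
im,K,T=snap('wrist','wrist15.png')
im,K,T=snap('scene','scene15.png')
E
```

```text
20.425 [0.46705336 0.03204753 0.24894589] [ 0.40592754 -0.88184667  0.50265208]
```

View pics/wrist15.png

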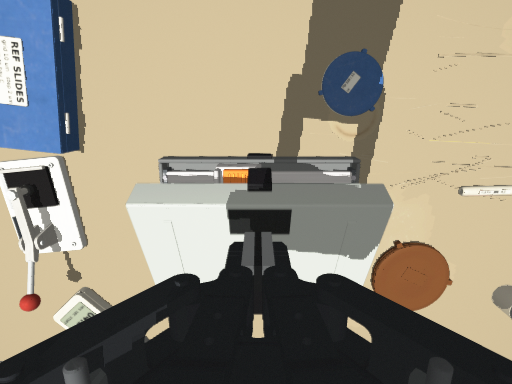

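View pics/scene15.png

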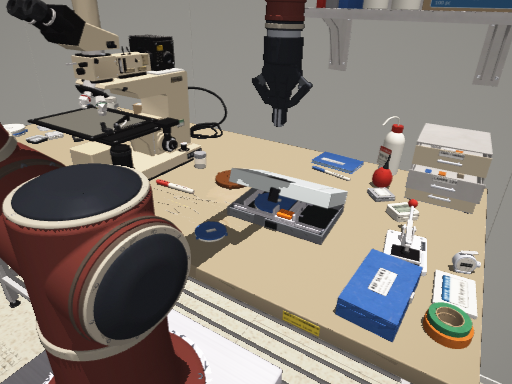

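servo_tool(
  deltas=[
    [[0,0,2,0,0],[0,0,2,0,0],[0,0,2,0,0],[0,0,2,0,0],[0,0,2,0,0]],
  ],
)

```text
time: 21.15
tool_pos: [0.4678, 0.0341, 0.2483]
tool_rot: [-0.0, -0.02, 1.0, -0.0]
contact_force: [0.1, 0.2, -0.3]
gripper_width: -0.001
```

servo_tool(
  deltas=[
    [[0,0,0,0,0],[0,0,0,0,0],[0,0,0,0,0],[0,0,0,0,0],[0,0,0,0,0]],
  ],
)

```text
time: 21.78
tool_pos: [0.4678, 0.034, 0.2483]
tool_rot: [0.0, -0.02, 1.0, -0.0]
contact_force: [0.1, -0.4, -0.0]
gripper_width: 0.0
```

servo_tool(
  deltas=[
    [[0,0,0,0,0],[0,0,0,0,0],[0,0,0,0,0],[0,0,0,0,0],[0,0,0,0,0]],
  ],
)

```text
time: 22.4
tool_pos: [0.4677, 0.0341, 0.2483]
tool_rot: [-0.0, -0.02, 1.0, -0.0]
contact_force: [-0.0, 0.0, -0.6]
gripper_width: 0.0
```

```bash
python3 - <<'E'
from h import *
s=state();print(s['time'],s['tool_pos'],s['contact_force'])
im,K,T=snap('wrist','wrist16.png')
im2,K2,T2=snap('scene','scene16.png')
cv2.imwrite('pics/s16c.png',cv2.resize(cv2.cvtColor(im2,cv2.COLOR_RGB2BGR)[150:250,215:365],None,fx=4,fy=4,interpolation=cv2.INTER_CUBIC))
for q in [(-.087,0),(-.073,0)]:
    p=np.array([.541+q[0],.038+.042*q[0],.058+.0]);print(q,p,proj(K,T,p))
E
```

```text
22.4 [0.46774995 0.0340998  0.24830257] [-0.04856269  0.00162851 -0.58761317]
(-0.087, 0) [0.454    0.034346 0.058   ] [258.35329035 159.37491139]
(-0.073, 0) [0.468    0.034934 0.058   ] [258.37095444 171.78290501]
```

View pics/wrist16.png

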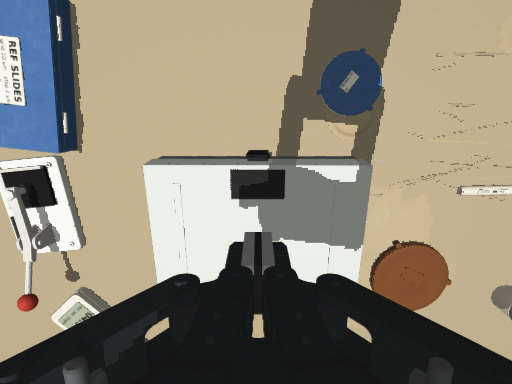

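View pics/s16c.png

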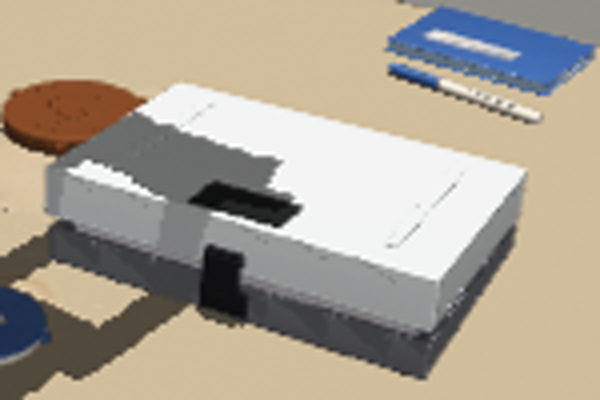

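servo_tool(
  deltas=[
    [[0,3,0,-50,0],[0,5,1,-100,0],[0,5,1,-150,0],[0,5,1,-170,0],[0,5,1,-172,0]],
  ],
)

```text
time: 23.12
tool_pos: [0.4712, 0.0352, 0.0744]
tool_rot: [-0.002, -0.02, 1.0, 0.0]
contact_force: [0.5, -0.4, 0.4]
gripper_width: -0.001
```

servo_tool(
  deltas=[
    [[0,0,0,-4,0],[0,0,0,-8,0],[0,0,0,-10,0],[0,0,0,-12,0]],
  ],
)

```text
time: 23.62
tool_pos: [0.4731, 0.035, 0.0648]
tool_rot: [0.0, -0.02, 1.0, -0.0]
contact_force: [-1.9, 0.4, 6.1]
gripper_width: 0.001
```

servo_tool(
  deltas=[
    [[0,0,0,-2,0],[0,0,0,-4,0],[0,0,0,-5,0],[0,0,0,-6,0]],
  ],
)

```text
time: 24.12
tool_pos: [0.4729, 0.0351, 0.0583]
tool_rot: [0.0, -0.02, 1.0, -0.0]
contact_force: [0.3, -0.1, -0.2]
gripper_width: -0.002
```

servo_tool(
  deltas=[
    [[0,0,0,-1,0],[0,0,0,-2,0],[0,0,0,-3,0],[0,0,0,-3,0]],
  ],
)

```text
time: 24.62
tool_pos: [0.4728, 0.0351, 0.0565]
tool_rot: [-0.001, -0.02, 1.0, -0.0]
contact_force: [-5.6, -0.1, 8.9]
gripper_width: 0.002
```

Firm stop at the shut height. Lift away and check.

servo_tool(
  deltas=[
    [[0,0,0,20,0],[0,0,0,70,0],[0,-20,40,130,0],[0,-40,100,180,0],[0,-40,150,220,0]],
  ],
)

```text
time: 25.25
tool_pos: [0.4346, 0.1624, 0.2572]
tool_rot: [0.001, -0.019, 1.0, 0.0]
contact_force: [1.1, 0.1, -0.4]
gripper_width: 0.003
```

servo_tool(
  deltas=[
    [[0,0,30,10,0],[0,0,40,10,0],[0,0,40,10,0],[0,0,40,10,0]],
  ],
)

```text
time: 25.75
tool_pos: [0.4349, 0.2003, 0.2642]
tool_rot: [-0.001, -0.019, 1.0, -0.001]
contact_force: [-0.6, -0.3, -0.1]
gripper_width: -0.003
```

```bash
python3 - <<'E'
from h import *
s=state();print(s['time'],s['tool_pos'],s['contact_force'])
R={}
for n in ['side','scene']:
    im,K,T=snap(n,n+'17.png'); np.savez(f'pics/{n}17.npz',im=im,K=K,T=T)
im=cv2.imread('pics/side17.png');cv2.imwrite('pics/s17c.png',cv2.resize(im[150:260,205:345],None,fx=4,fy=4,interpolation=cv2.INTER_CUBIC))
im=cv2.imread('pics/scene17.png');cv2.imwrite('pics/s17d.png',cv2.resize(im[150:250,215:365],None,fx=4,fy=4,interpolation=cv2.INTER_CUBIC))
for n in ['scene','side']:
    c=calibration(n);K,T=np.array(c['intrinsics']),np.array(c['world_from_camera'])
    for th in (0,.06):
        out=[]
        for yy in (-.126,.126):
            x=.085-.172*np.cos(th)+.034*np.sin(th);z=.024+.172*np.sin(th)+.034*np.cos(th)
            out.append(proj(K,T,np.array([.541+x-.042*yy,.038+.042*x+yy,z])).round(1).tolist())
        print(n,th,out)
E
```

```text
25.75 [0.43491534 0.2003362  0.26419476] [-0.64120476 -0.34993217 -0.10106845]
scene 0 [[322.4, 223.4], [224.1, 194.4]]
scene 0.06 [[323.3, 218.8], [224.6, 190.3]]
side 0 [[324.0, 237.0], [223.7, 226.0]]
side 0.06 [[324.7, 234.6], [223.6, 223.5]]
```

View pics/s17c.png

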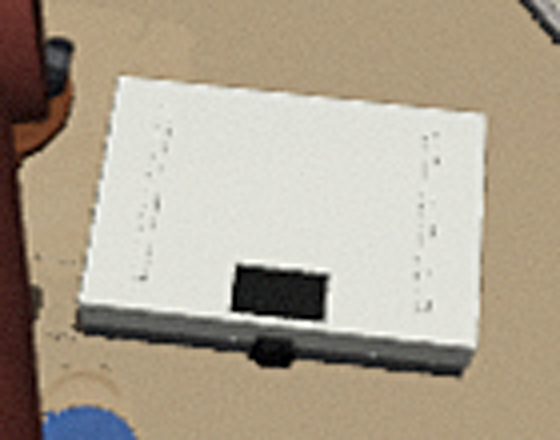

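View pics/s17d.png

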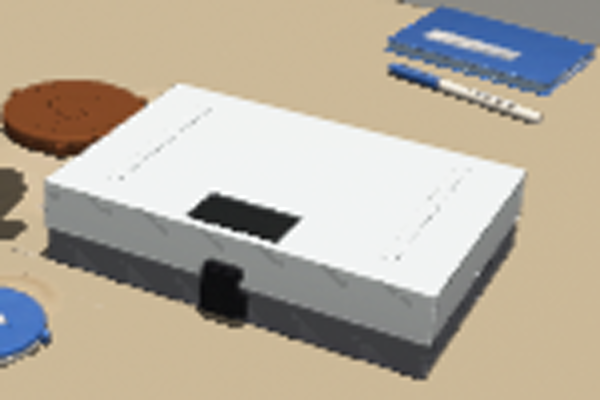

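View pics/scene17.png

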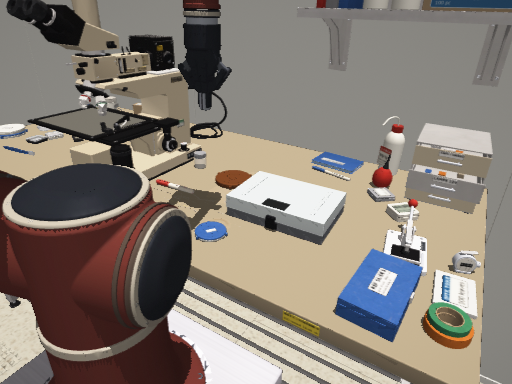

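```bash
python3 -c "
from plant import *
print(job_done(),state()['time'])"
```

```text
the job is handed in; nothing more can be done
the job is handed in; nothing more can be done
```

The wafer box is clamped against the backstop, the retainer is locked, and the lid is snapped shut. I handed the job in at about 26 s of the 64 s allowed.

**Retainer:** I held the button down at about 9–10 N and slid the carriage until the box met the backstop. I then pressed the plate in to about 9.4 N, roughly 10–11 mm of its travel.
- When I let the button up, the carriage dropped back about 2 mm and stayed there with the fingers clear, which leaves roughly 8 mm of compression.
- Carriage travel came out at about 63 mm.
- The side and wrist cameras together put the button top at 42 mm, which is fully up. Pairs that include the scene camera read 36–38 mm. I put that down to the button's side faces also showing in that view and did not check it further.
- In the pictures a lug of the box appears to touch the backstop, rather than the plain rim.

**Lid:** I swung it over from behind, let it sink onto the catch, and pressed on the dark patch.
- It gave way after about 6 N and then came to a firm stop at shut height.
- The lid's front corners in the scene camera were within about 2 pixels of the shut position, and the near corner ruled out resting on the catch.

**Fingertips:** They reach about 20 mm less far than the 19 mm stated, so I found the button by force and by picture instead.

**Bystanders:** I touched none of them. The last scene picture showed nothing out of place.

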